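# Fetch the orange relay from the parts carousel and plug it into the power tray

## Robot

A 6-joint arm with a two-finger parallel gripper is mounted at the origin on the work surface. World frame = base frame: x ahead of the robot, y to its left, z up, the work surface at z = 0. Lengths are in m, angles in degrees, forces in N, time in s.
With the tool pointing down it reaches from about 0.3 to 0.75 m from the base axis. Payload 8.5 kg.
Tool frame: the origin (TCP) lies at the very end of the fingers, on their centre line; the grasp point (between the pads) lies 19 mm behind it; z points along the fingers, y is the line along which they close (so a half turn about z gives the same grasp; the last joint's range is limited). The gripper opens to 85 mm and grips with 20 to 120 N. Pads are 22 mm wide; open, the fingers measure 114 mm over their backs; the gripper's body (76 mm by 85 mm) begins 54 mm behind the grasp point. The pads swing forward as they close: fully open they stand 13 mm farther back than shut.
Start: joints at [-85.273, 21.807, 74.336, -0, 83.858, -12.336], TCP at [0.161, -0.526, 0.231] pointing down, gripper open.
Joint ranges: [-178.18, 178.18], [-50.72, 133.34], [12.68, 142.11], [-81.47, 261.47], [9.98, 163.14], [-165.26, 165.26]. Speed limits (degrees/s): [136.94, 136.94, 180, 180, 180, 180].

## Interface

Orientations are given as a 3x3 rotation matrix whose columns are the frame's x, y, z axes.
In Python, from rig import observe, cams, ticket gives the robot as it stands.
- The arm moves only by the tool move_arm, never from a script. Its arguments are lists of equal length, an entry for each row: "jaw": the finger opening in cm, from 0 to 8.54; "dp": the shift along the tool's x, y, z in cm, a list of three; "turn": the turn, a rotation vector about the tool's x, y, z in rad, a list of three. In form: {"jaw": [jaw, ...], "dp": [[tx, ty, tz], ...], "turn": [[wx, wy, wz], ...]}. A call has 1 to 12 rows; each row shifts and turns the commanded pose from where the row before left it, along the tool's axes as they then stand; what a row does not reach is not made up. A row lasts 1/12 s, in which the tool goes at most 41.7 mm and 7.16 degrees, less where a joint would pass 70% of its speed; a pose out of reach is approached as far as the arm can. A call is refused whole if a number of a shift passes 4.17 or a number of a turn 0.125, either way. A call with a gripper value outside its range is refused whole. The fingers move at their own pace and stop on an object; "force" is the grip in N (left out, the last holds). Time passes only in rows, so rows that do not move let the fingers close. It gives the time, the measured TCP pose, the force, the opening and the grip force at its end, in the units of the state.
- observe(): the state, without advancing time (a new reading comes with each control period).
- cams.get_image(name): name is "scene" or "top" or "wrist"; returns (picture, depth): 420x560x3 uint8, red, green, blue; 420x560 float32, m along the optical axis (not along the pixel's ray), 0 where there is no reading.
- cams.calibration(name): a dict with "vertical_fov" (degrees; the focal length in pixels is half the picture's height over the tangent of half this angle, whatever the lens; pixels are square), "cx", "cy" (the principal point, pixels), "view" (4x4, takes a point from world to camera coordinates); the wrist camera has in their place "tool_from_camera" (4x4, takes a point from camera to tool coordinates, whose origin is the TCP and whose axes are the flange's). Camera axes: x right, y up, looking along -z (the intrinsics and any distortion apply to the point x, -y, -z); pixel columns grow to the right and rows downward; lengths in m; the calibration is good to about 2 mm. The wrist camera is an equidistant fisheye: a pixel r from the principal point sees the ray r / f radians off the axis. A picture is of the moment at which its call begins: read the wrist's pose just before it. calibration takes no time and is no camera call.
- ticket.close_job(): hands the job in; it is judged then, once.
Trained networks look in the newest picture that a camera, given by its name, has taken for a name from the list of things; names that differ only in an ending like _2 or _b are one class to them, and where a whole thing is asked for, a point or a joint stands for the part that bears it (a point fixed in the world has none). Each returns a list of dicts, best first, with "p" (0 to 1); they miss things now and then, are a little off and sometimes report something else, mostly with a low value. They report only what shows in the picture. A call takes as long as a camera call.
- cams.spot_in(camera, query): "box" ([centre column, centre row, width, height] as shares, 0 to 1, of the picture: columns of its width, rows of its height, round what is visible of it).
- cams.outline_of(camera, query): "mask" (420x560 bool, what is visible of it) and "box" ([centre column, centre row, width, height] as shares, 0 to 1, of the picture: columns of its width, rows of its height, round what is visible of it).
- cams.mark_of(camera, query): "location" ([column, row] as shares, 0 to 1, of the picture: columns of its width, rows of its height: a listed point, or the origin of a listed thing).
The state is a dict: "time_s": time; "q": joint angles; "qvel": joint speeds; "joint_efforts": joint torques, N m; "position": TCP position; "tool_rot": TCP orientation; "ft_force": force on the tool from outside, world axes, zero at the start; "wrist_torque": the same for the moment, N m; "grip_width": finger opening in m; "gripper_force": force on a finger pad.
Only numpy, scipy, OpenCV 4.12 (cv2) and the standard library are available. Lean on these libraries where they do the work, as an engineer would, in place of code of your own. Each camera call takes 0.05 s, during which the arm holds its last target. There are 200 camera calls.

## Task

The underwater robot's power tray is missing its orange relay. Turn the covered parts carousel (the yellow knob turns its tray) until the compartment with the orange relay lies in the cover's open window, then take the relay out through the window and plug it fully home into the empty socket, its tab facing the same way as the tabs of the two relays already fitted, and let go. Leave the other relays in their compartments and do not push the tools on the table about.

Things in the scene. Friction and masses are not known exactly. Their poses are not given: they have to be found in the camera images.
- relay_orange_center (a point): Orange plug-in relay, 35 g, upright in a carousel compartment at any yaw: 28 x 28 mm body 25 mm tall, on a black plug foot 10 mm tall; a steel tab (14 wide, 2.5 thick) rises 7 mm above the body's top along its +x side. Point: the body's middle, on the axis, 22.5 mm above the underside. z up, +x to the tab side. Grip the body across x or y
- relay_orange_key (a point): Orange relay's plug foot: 20 (x) by 16 (y) mm, centred under the body, with a key rib 6 mm wide (y) that reaches 14 mm from the axis on the +x (tab) side; lower edges chamfered about 1.2 mm. The point is the rib's outer end, level with the foot's underside: 14 mm along +x and 22.5 mm below relay_orange_center. Same axes
- turntable (a joint): Angle of the carousel's round grey tray, rad; grows counter-clockwise seen from above; turns either way (limits +-6.3) about the vertical axis through knob_grip, with light friction (0.05 N m), and stays where left. Radius 148 mm; five equal 72 degree compartments, floors 14 mm and walls (3 mm thick) 48 mm above the table; relays stand about 92 mm from the axis. Reads 0 where the tray starts
- knob_grip (a point): Round yellow knob on the tray's axis, above the cover: turning it turns the tray by the same angle. 40 mm diameter, from 69 to 95 mm above the table. Point: on the axis, 88 mm above the table, the height to grip it (the clear cover's top is 63 mm above the table, so keep fingertips above 66 mm)
- window (a point): Middle of the cover's open window, 92 mm from the tray's axis, 36.5 mm above the table (height of relay_orange_center standing in a compartment). The fixed clear cover (60 to 63 mm above the table, 164 mm radius, on a black round base) lies over all compartments but this one: the window is a 72 degree sector, 36 to each side of this point, edged by aluminium strips
- socket_mouth (a point): Empty relay socket, a black 36 x 36 mm block, top 29 mm above the table. Point: centre of the well's mouth, on the top. z up, +x to the key slot. Well 22 (x) by 18 (y), 11 mm deep, slot 8 mm wide reaching 15 mm on the +x side: 1 mm play round the foot. Fully home, the body's underside rests on the socket's top (foot 10 mm down) and the relay's +x lies along this +x
- socket_key (a point): Point on the socket's top over the key slot, where the end of the relay's key rib belongs: 14 mm along +x from socket_mouth. Same axes
- power_tray: Aluminium tray 180 (x) by 260 (y) mm, fixed to the table, top 14 mm above it; origin under its middle, on the table; axes as socket_mouth, which lies at x -30, y -62 mm. Relays already fitted: axes 62 and 124 mm along +y from the empty socket, tops of their tabs (on their +x side) 61 mm above the table. Along +x from the socket: copper bar with studs at 44 mm (28 mm high), fuses from 69 mm (33 mm high)
- relay_black_center (a point): Black relay of the same shape, loose in another compartment; it stays in the carousel. Point 22.5 mm above its underside
- relay_blue_center (a point): Blue relay of the same shape, loose in another compartment; it stays in the carousel. Point 22.5 mm above its underside
- screwdriver: Screwdriver with a green handle, 190 mm long along x, 26 mm thick, lying on the table; origin at its middle on the table. Bystander
- tape_roll: Roll of red electrical tape, 66 mm diameter, 19 mm tall, lying flat; origin at the centre of its underside. Bystander
- cutters: Side cutters with orange handles, about 160 mm long along x, 55 mm wide, 12 mm thick, lying flat; origin near the middle, on the table. Bystander
- glue_tube: White and red glue tube, about 125 mm long along x, 38 mm wide, 26 mm thick, lying flat; origin near the middle, on the table. Bystander

How it is judged:
By the outcome, as a careful person would: the job done as asked, in the order asked, and still so for the second after the job is handed in, with the robot touching nothing.
It also fails if it takes over 58 s, if anything falls off the work surface, if the arm or the gripper's body presses on something with over 40 N, if the wrist force passes 120 N, or if a joint passes its speed limit or range.

## Working session

There is one attempt and no reset: what is moved stays moved. The work goes in short steps, Python scripts to look and compute and a tool call to move; the robot and the scene stay as the last step left them, time stands still between calls to the robot, and variables do not carry over. Pictures are saved under pics/ and viewed, at most 11 in all, crops included, and the job is handed in when it is done.

Besides the shell and the picture viewer there is one more tool, called after "Emit:" as name(argument=value, ...) on one line, values as JSON. move_arm: Moves the arm, as the interface text tells. Its arguments: {"type":"object","properties":{"jaw":{"type":"array","items":{"type":"number"}},"dp":{"type":"array","items":{"type":"array","items":{"type":"number"}}},"turn":{"type":"array","items":{"type":"array","items":{"type":"number"}}},"force":{"type":"number"}},"required":["jaw","dp","turn"]}

```bash
mkdir -p pics; ls
cat > h.py <<'E'
import numpy as np, cv2
from rig import observe, cams, ticket
def f_of(c): return 210/np.tan(np.radians(c["vertical_fov"]/2))
def ray(name,u,v,st=None):
    c=cams.calibration(name); f=f_of(c)
    x=(u-c["cx"])/f; y=(v-c["cy"])/f
    if name=="wrist":
        th=np.hypot(x,y); s=np.sin(th)/th if th>1e-9 else 1
        d=np.array([x*s,-y*s,-np.cos(th)])
        T=np.eye(4); T[:3,:3]=np.array(st["tool_rot"]); T[:3,3]=st["position"]
        M=T@np.array(c["tool_from_camera"])
    else:
        k=c.get("distortion"); d=np.array([x,-y,-1.]); M=np.linalg.inv(np.array(c["view"]))
    return M[:3,3], M[:3,:3]@d
def at_z(name,u,v,z,st=None):
    o,d=ray(name,u,v,st); return o+d*(z-o[2])/d[2]
def px(loc): return loc[0]*560,loc[1]*420
def project(name,P,st=None):
    c=cams.calibration(name); f=f_of(c)
    if name=="wrist":
        T=np.eye(4); T[:3,:3]=np.array(st["tool_rot"]); T[:3,3]=st["position"]
        V=np.linalg.inv(T@np.array(c["tool_from_camera"]))
    else: V=np.array(c["view"])
    p=V[:3,:3]@np.array(P)+V[:3,3]; p=np.array([p[0],-p[1],-p[2]])
    r=np.hypot(p[0],p[1])
    if name=="wrist":
        th=np.arctan2(r,p[2]); return c["cx"]+f*th*p[0]/r, c["cy"]+f*th*p[1]/r
    return c["cx"]+f*p[0]/p[2], c["cy"]+f*p[1]/p[2]
E
python3 - <<'E'
from h import *
st=observe(); print(st["time_s"],st["position"],np.round(st["tool_rot"],3).tolist())
c=cams.calibration("top"); print({k:(np.round(v,3).tolist() if k=="view" else v) for k,v in c.items()})
c=cams.calibration("wrist"); print({k:(np.round(v,3).tolist() if k[0:4]=="tool" else v) for k,v in c.items()})
c=cams.calibration("scene"); print({k:(v if k!="view" else 0) for k,v in c.items()})
im,d=cams.get_image("top"); cv2.imwrite("pics/top.png",im[:,:,::-1])
im2,_=cams.get_image("scene"); cv2.imwrite("pics/scene.png",im2[:,:,::-1])
Z=dict(relay_orange_center=.0365,knob_grip=.088,window=.0365,socket_mouth=.029,socket_key=.029,relay_black_center=.0365,relay_blue_center=.0365,power_tray=0)
for n,z in Z.items():
    for r in cams.mark_of("top",n)[:2]:
        u,v=px(r["location"]); print(n,round(r["p"],2),round(u,1),round(v,1),np.round(at_z("top",u,v,z),4))
E
```

```text
pics
0.0 [ 0.16132767 -0.52548804  0.23067924] [[0.956, 0.293, -0.0], [0.293, -0.956, 0.002], [0.0, -0.002, -1.0]]
{'vertical_fov': 55.340952542746, 'cx': 281.91147966834126, 'cy': 217.48872256605605, 'view': [[0.015, -1.0, 0.008, 0.069], [0.982, 0.017, 0.188, -0.602], [-0.188, 0.005, 0.982, -1.314], [0.0, 0.0, 0.0, 1.0]]}
{'vertical_fov': 65.70646984690485, 'cx': 280.1415532137277, 'cy': 206.6391765863025, 'tool_from_camera': [[-0.001, 0.959, 0.283, 0.071], [1.0, 0.001, 0.001, -0.0], [0.0, 0.283, -0.959, -0.142], [0.0, 0.0, 0.0, 1.0]]}
{'vertical_fov': 54.136018674832634, 'cx': 287.1997662355226, 'cy': 208.7913376140086, 'view': 0}
knob_grip 0.66 389.9 224.2 [ 0.5781 -0.2822  0.088 ]
knob_grip 0.44 247.4 235.6 [0.5317 0.1921 0.088 ]
window 0.79 382.9 251.0 [ 0.4936 -0.2693  0.0365]
socket_mouth 0.85 250.5 241.3 [0.5206 0.1857 0.029 ]
socket_key 0.69 248.1 235.8 [0.5396 0.1946 0.029 ]
socket_key 0.15 158.9 282.7 [0.3746 0.4907 0.029 ]
power_tray 0.86 233.7 237.7 [0.536  0.2474 0.    ]
```

View pics/top.png

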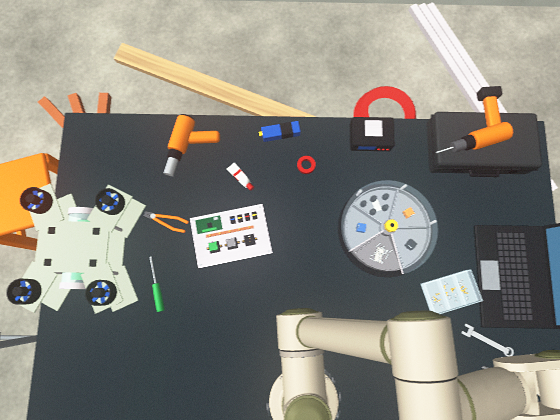

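The top view shows the knob at (391,225), the orange relay at (408,213), blue at (361,228) and black at (410,245). The window is near (381,253) and the empty socket near (250,241). I'll move over the carousel and look closer.

Emit:
move_arm(jaw=[8.5,8.5,8.5,8.5,8.5,8.5,8.5,8.5,8.5,8.5,8.5,8.5], dp=[[3.6,-0.8,0],[3.6,-0.8,0],[3.6,-0.8,0],[3.6,-0.8,0],[3.6,-0.8,0],[3.6,-0.8,0],[3.6,-0.8,0],[3.6,-0.8,0],[3.6,-0.8,0],[3.6,-0.8,0],[3.6,-0.8,0],[0,0,0]], turn=[[0,0,0],[0,0,0],[0,0,0],[0,0,0],[0,0,0],[0,0,0],[0,0,0],[0,0,0],[0,0,0],[0,0,0],[0,0,0],[0,0,0]])

```text
time_s: 1.5
position: [0.5184, -0.3218, 0.2308]
tool_rot: [[0.954, 0.299, 0.001], [0.299, -0.954, 0.001], [0.002, -0.001, -1.0]]
ft_force: [0.5, 0.5, 0.7]
grip_width: 0.0853
gripper_force: 0.0
```

Run:
```python
from h import *
st=observe(); print(st["time_s"],st["position"],np.round(st["tool_rot"],3).tolist(),np.round(st["q"],1),st["ft_force"])
im,d=cams.get_image("wrist"); cv2.imwrite("pics/w1.png",im[:,:,::-1])
Z=dict(relay_orange_center=.0365,knob_grip=.088,window=.0365,relay_black_center=.0365,relay_blue_center=.0365)
for n,z in Z.items():
    for r in cams.mark_of("wrist",n)[:2]:
        u,v=px(r["location"]); print(n,round(r["p"],2),round(u,1),round(v,1),np.round(at_z("wrist",u,v,z,st),4))
```

```text
1.5 [ 0.51835925 -0.32183733  0.23083069] [[0.954, 0.299, 0.001], [0.299, -0.954, 0.001], [0.002, -0.001, -1.0]] [-43.   28.   64.2   0.1  87.8  29.6] [0.4905205  0.52850317 0.72668991]
relay_orange_center 0.18 258.2 125.1 [ 0.5686 -0.282   0.0365]
knob_grip 0.75 260.0 122.8 [ 0.5737 -0.2858  0.088 ]
```

View pics/w1.png

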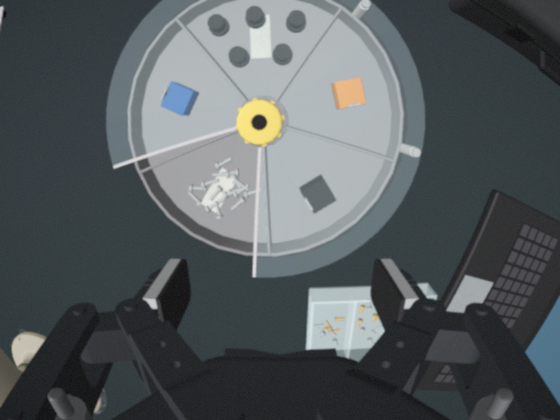

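The orange relay is at (349,93), the knob at (260,122), and the window strips end at (113,167) and (254,276). Next I'll work out the turn.

Run:
```python
from h import *
st=observe()
k=at_z("wrist",260,122.5,.095,st); k2=at_z("wrist",259,122,.095,st)
print("knob",k)
a=lambda p:np.degrees(np.arctan2(p[1]-k[1],p[0]-k[0]))
s1=at_z("wrist",113,166,.063,st); s2=at_z("wrist",254,276,.063,st); o=at_z("wrist",349,92,.049,st); b=at_z("wrist",178,98,.049,st)
for n,p in dict(s1=s1,s2=s2,o=o,b=b,w1=at_z("wrist",143,171,.048,st),w2=at_z("wrist",269,255,.048,st),wo1=at_z("wrist",340,12,.048,st),wo2=at_z("wrist",391,159,.048,st)).items(): print(n,p[:2],np.hypot(*(p-k)[:2]),a(p))
d=k-np.array(st["position"]);print("tool delta",np.array(st["tool_rot"]).T@d)
```

```text
knob [ 0.56915029 -0.29098829  0.095     ]
s1 [ 0.48533937 -0.14959255] 0.164368568817559 120.6569229644889
s2 [ 0.41072399 -0.32739213] 0.162555014048211 -167.05898505893828
o [ 0.62346245 -0.36384545] 0.09087340802647735 -53.296911214083025
b [ 0.56959601 -0.20057482] 0.09041456905403392 89.7175447130605
w1 [ 0.48496338 -0.17987363] 0.13940553545801432 127.14967964799253
w2 [ 0.4329656  -0.33739216] 0.14387352301165637 -161.1838587973331
wo1 [ 0.7014781  -0.33126373] 0.1383212153138961 -16.9282099483
wo2 [ 0.57313227 -0.42891126] 0.1379804411772496 -88.34627200870372
tool delta [ 0.06378532 -0.017416    0.13643293]
```

Emit:
move_arm(jaw=[8.5,8.5,8.5,8.5,8.5,8.5,8.5,8.5,8.5,8.5,8.5,8.5], dp=[[2.3,-0.7,0],[2.3,-0.7,0],[2.3,-0.7,0],[0,0,0.5],[0,0,0.5],[0,0,0.5],[0,0,0.5],[0,0,0.5],[0,0,0.5],[0,0,0.5],[0,0,0.5],[0,0,0.5]], turn=[[0,0,0],[0,0,0],[0,0,0],[0,0,-0.12],[0,0,-0.12],[0,0,-0.12],[0,0,-0.12],[0,0,-0.12],[0,0,-0.12],[0,0,-0.12],[0,0,-0.12],[0,0,-0.12]])

```text
time_s: 2.8
position: [0.5731, -0.2861, 0.1863]
tool_rot: [[0.188, 0.982, 0.0], [0.982, -0.188, -0.0], [-0.0, 0.0, -1.0]]
ft_force: [-0.1, -0.7, -0.3]
grip_width: 0.0846
gripper_force: 0.0
```

Emit:
move_arm(jaw=[8.5,8.5,8.5,8.5,8.5,8.5,8.5,8.5,8.5,8.5,8.5,8.5], dp=[[0,0,0.5],[0,0,0.5],[0,0,0.5],[0,0,0.5],[0,0,0.5],[0,0,0.5],[0,0,0.5],[0,0,0.5],[0,0,0.5],[0,0,0],[0,0,0],[0,0,0]], turn=[[0,0,-0.12],[0,0,-0.12],[0,0,-0.12],[0,0,-0.12],[0,0,-0.12],[0,0,-0.12],[0,0,-0.12],[0,0,-0.12],[0,0,-0.12],[0,0,0],[0,0,0],[0,0,0]])

```text
time_s: 3.8
position: [0.5737, -0.2857, 0.1418]
tool_rot: [[-0.772, 0.635, 0.001], [0.635, 0.772, -0.0], [-0.001, 0.0, -1.0]]
ft_force: [1.1, -0.9, 0.2]
grip_width: 0.0848
gripper_force: 0.0
```

```bash
cat >> h.py <<'E'
def say(st): 
    R=np.array(st["tool_rot"]); print("t",round(st["time_s"],2),"pos",np.round(st["position"],4),"yaw",round(np.degrees(np.arctan2(R[1,0],R[0,0])),2),"zax",np.round(R[:,2],4),"q",np.round(st["q"],1),"F",np.round(st["ft_force"],1),"w",round(st["grip_width"],4))
def tool(st,p): return np.array(st["tool_rot"]).T@(np.array(p)-np.array(st["position"]))
E
python3 - <<'E'
from h import *
st=observe(); say(st)
im,d=cams.get_image("wrist"); cv2.imwrite("pics/w2.png",im[:,:,::-1])
hsv=cv2.cvtColor(im,cv2.COLOR_RGB2HSV); m=cv2.inRange(hsv,(22,120,80),(35,255,255))
n,l,s,c=cv2.connectedComponentsWithStats(m); i=1+np.argmax(s[1:,4]); print(s[i],c[i])
h=cv2.convexHull(np.argwhere(l==i)[:,::-1].astype(np.int32)); (u,v),(w,hh),_=cv2.fitEllipse(h); print(u,v,w,hh)
p=at_z("wrist",u,v,.095,st); print(p,tool(st,p))
E
```

```text
t 3.8 pos [ 0.5737 -0.2857  0.1418] yaw 140.57 zax [ 5.e-04 -4.e-04 -1.e+00] q [-37.   34.9  66.8   0.   78.4 -87.6] F [ 1.1 -0.9  0.2] w 0.0848
[ 252  193   62   66 2922] [282.16495551 225.27310062]
282.21527099609375 225.72181701660156 63.998878479003906 66.38597106933594
[ 0.57087405 -0.28215878  0.095     ] [0.00446485 0.00095351 0.04682247]
```

View pics/w2.png

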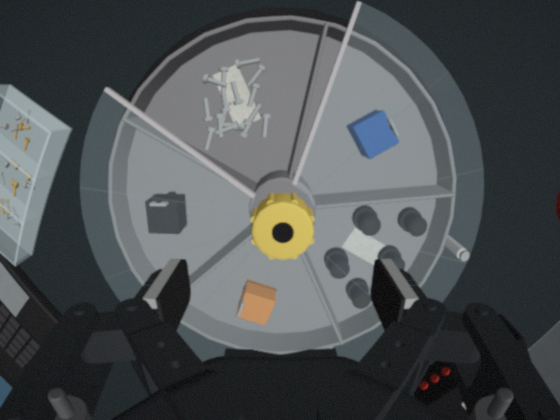

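The knob's hole at (283,232) agrees with the current TCP to about 1 mm, so I'll go down and grip it.

Emit:
move_arm(jaw=[8.5,8.5,8.5,8.5,8.5,8.5,3,3,3,3,3,3], dp=[[0,0,1.4],[0,0,1.4],[0,0,1.4],[0,0,1.4],[0,0,1.2],[0,0,0.4],[0,0,0],[0,0,0],[0,0,0],[0,0,0],[0,0,0],[0,0,0]], turn=[[0,0,0],[0,0,0],[0,0,0],[0,0,0],[0,0,0],[0,0,0],[0,0,0],[0,0,0],[0,0,0],[0,0,0],[0,0,0],[0,0,0]], force=30)

```text
time_s: 4.85
position: [0.5748, -0.2849, 0.0706]
tool_rot: [[-0.775, 0.632, 0.003], [0.632, 0.775, -0.0], [-0.002, 0.001, -1.0]]
ft_force: [1.5, 3.8, 5.2]
grip_width: 0.0392
gripper_force: 31.3
```

Emit:
move_arm(jaw=[3,3,3,3,3,3,3,3,3,3,3,3], dp=[[0,0,0],[0,0,0],[0,0,0],[0,0,0],[0,0,0],[0,0,0],[0,0,0],[0,0,0],[0,0,0],[0,0,0],[0,0,0],[0,0,0]], turn=[[0,0,0.06],[0,0,0.12],[0,0,0.12],[0,0,0.12],[0,0,0.12],[0,0,0.12],[0,0,0.12],[0,0,0.12],[0,0,0.12],[0,0,0.12],[0,0,0.12],[0,0,0.12]])

```text
time_s: 5.85
position: [0.5751, -0.2848, 0.0706]
tool_rot: [[0.478, 0.878, 0.003], [0.878, -0.478, -0.001], [0.001, 0.003, -1.0]]
ft_force: [4.8, 5.0, 5.1]
grip_width: 0.039
gripper_force: 31.2
```

Emit:
move_arm(jaw=[3,3,3,3,3,3,3,3,3,3,3,3], dp=[[0,0,0],[0,0,0],[0,0,0],[0,0,0],[0,0,0],[0,0,0],[0,0,0],[0,0,0],[0,0,0],[0,0,0],[0,0,0],[0,0,0]], turn=[[0,0,0.12],[0,0,0.12],[0,0,0.12],[0,0,0.12],[0,0,0.12],[0,0,0.12],[0,0,0.12],[0,0,0.12],[0,0,0.12],[0,0,0.12],[0,0,0.06],[0,0,0]])

```text
time_s: 6.85
position: [0.5752, -0.2851, 0.0706]
tool_rot: [[0.983, -0.184, 0.004], [-0.184, -0.983, -0.001], [0.004, 0.001, -1.0]]
ft_force: [5.2, 3.3, 4.8]
grip_width: 0.0389
gripper_force: 31.1
```

Emit:
move_arm(jaw=[3,8.5,8.5,8.5,8.5,8.5,8.5,8.5,8.5,8.5,8.5,8.5], dp=[[0,0,0],[0,0,0],[0,0,0],[0,0,0],[0,0,-1],[0,0,-2],[0,0,-2],[0,0,-2],[0,0,-1],[0,0,0],[0,0,0],[0,0,0]], turn=[[0,0,0],[0,0,0],[0,0,0],[0,0,0],[0,0,0],[0,0,0],[0,0,0],[0,0,0],[0,0,0],[0,0,0],[0,0,0],[0,0,0]])

```text
time_s: 7.85
position: [0.5734, -0.2849, 0.148]
tool_rot: [[0.983, -0.181, -0.002], [-0.181, -0.983, 0.001], [-0.002, -0.001, -1.0]]
ft_force: [0.4, -1.1, -0.3]
grip_width: 0.0849
gripper_force: 0.0
```

Run:
```python
from h import *
st=observe(); say(st)
im,d=cams.get_image("wrist"); cv2.imwrite("pics/w3.png",im[:,:,::-1])
for n in ("relay_orange_center","relay_orange_key","window"):
    for r in cams.mark_of("wrist",n)[:2]:
        u,v=px(r["location"]); print(n,round(r["p"],2),round(u,1),round(v,1),np.round(at_z("wrist",u,v,.0365,st),4))
```

```text
t 7.85 pos [ 0.5734 -0.2849  0.148 ] yaw -10.45 zax [-0.0018  0.0013 -1.    ] q [-37.   34.6  66.2  -0.   79.3  63.5] F [ 0.4 -1.1 -0.3] w 0.0849
relay_orange_center 0.77 258.3 296.8 [ 0.489  -0.2486  0.0365]
relay_orange_key 0.97 241.6 280.2 [ 0.5088 -0.2376  0.0365]
```

View pics/w3.png

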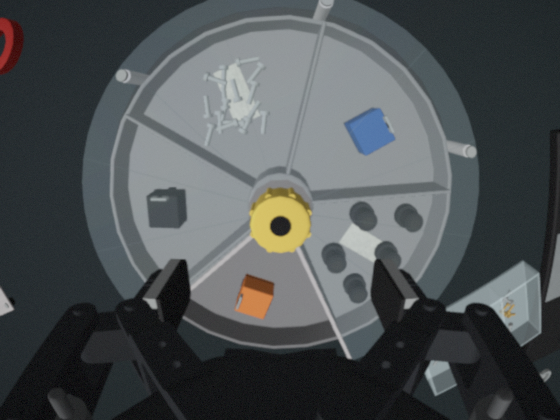

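The orange relay is now in the window, at (255,297), with its tab at the left edge of its top. I'll go over it and look.

Emit:
move_arm(jaw=[8.5,8.5,8.5,8.5,8.5,8.5], dp=[[-3,-0.7,0],[-3,-0.7,0],[-3,-0.7,0],[0,0,0],[0,0,0],[0,0,0]], turn=[[0,0,0],[0,0,0],[0,0,0],[0,0,0],[0,0,0],[0,0,0]])

```text
time_s: 8.55
position: [0.4897, -0.2486, 0.1495]
tool_rot: [[0.983, -0.181, 0.001], [-0.181, -0.983, -0.001], [0.001, 0.0, -1.0]]
ft_force: [0.2, 0.4, 0.7]
grip_width: 0.0849
gripper_force: 0.0
```

Run:
```python
from h import *
st=observe(); say(st)
im,d=cams.get_image("wrist"); cv2.imwrite("pics/w4.png",cv2.resize(im[100:350,140:440,::-1],None,fx=2.4,fy=2.4,interpolation=2))
for n,z in (("relay_orange_center",.0365),("relay_orange_key",.014)):
    for r in cams.mark_of("wrist",n)[:2]:
        u,v=px(r["location"]); print(n,round(r["p"],2),round(u,1),round(v,1),np.round(at_z("wrist",u,v,z,st),4))
hsv=cv2.cvtColor(im,cv2.COLOR_RGB2HSV); m=cv2.inRange(hsv,(5,130,150),(20,255,255))
n,l,s,c=cv2.connectedComponentsWithStats(m); i=1+np.argmax(s[1:,4]); print(s[i],c[i])
h=cv2.convexHull(np.argwhere(l==i)[:,::-1].astype(np.int32)); R=cv2.boxPoints(cv2.minAreaRect(h)); print(R)
W=np.array([at_z("wrist",u,v,.049,st) for u,v in R]); print(W, W.mean(0)); e=np.diff(W,axis=0); print(np.degrees(np.arctan2(e[:,1],e[:,0])),np.linalg.norm(e,axis=1))
```

```text
t 8.55 pos [ 0.4897 -0.2486  0.1495] yaw -10.45 zax [ 8.e-04 -5.e-04 -1.e+00] q [-39.3  25.9  82.1   0.   71.9  61.2] F [0.2 0.4 0.7] w 0.0849
relay_orange_center 0.55 275.5 202.9 [ 0.4899 -0.2447  0.0365]
relay_orange_key 0.86 259.4 189.0 [ 0.4988 -0.2316  0.014 ]
[ 255  184   43   43 1102] [276.91651543 205.1569873 ]
[[253.33145 215.07933]
 [264.80453 183.20964]
 [298.16147 195.21815]
 [286.6884  227.08784]]
[[ 0.48672504 -0.22649549  0.049     ]
 [ 0.51014912 -0.24036265  0.049     ]
 [ 0.49616541 -0.26380688  0.049     ]
 [ 0.47209498 -0.25049144  0.049     ]] [ 0.49128364 -0.24528911  0.049     ]
[ -30.62572443 -120.81468584  151.04921655] [0.02722104 0.02729791 0.02750793]
```

View pics/w4.png

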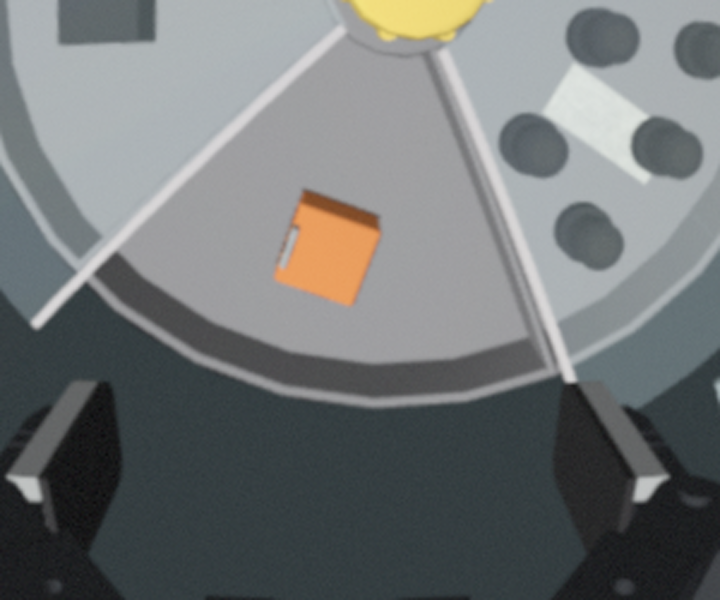

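The relay's top is centred near (0.491,-0.245), the tab points along about 59°, and there is room around it. I'll turn the wrist half round, so joint 6 stays in range later, and look again from the other side.

Emit:
move_arm(jaw=[5.5,5.5,5.5,5.5,5.5,5.5,5.5,5.5,5.5,5.5,5.5,5.5], dp=[[0,0,0],[0,0,0],[0,0,0],[0,0,0],[0,0,0],[0,0,0],[0,0,0],[0,0,0],[0,0,0],[0,0,0],[0,0,0],[0,0,0]], turn=[[0,0,-0.121],[0,0,-0.121],[0,0,-0.121],[0,0,-0.121],[0,0,-0.121],[0,0,-0.121],[0,0,-0.121],[0,0,-0.121],[0,0,-0.121],[0,0,-0.121],[0,0,-0.121],[0,0,-0.121]])

```text
time_s: 9.7
position: [0.4898, -0.2485, 0.149]
tool_rot: [[0.291, 0.957, -0.0], [0.957, -0.291, 0.0], [0.0, -0.0, -1.0]]
ft_force: [0.2, 0.2, 0.3]
grip_width: 0.0551
gripper_force: 0.0
```

Emit:
move_arm(jaw=[5.5,5.5,5.5,5.5,5.5,5.5,5.5,5.5,5.5,5.5,5.5,5.5], dp=[[0,0,0.2],[0,0,0.2],[0,0,0.2],[0,0,0.2],[0,0,0.2],[0,0,0.2],[0,0,0.2],[0,0,0.2],[0,0,0.2],[0,0,0.2],[0,0,0.2],[0,0.3,0]], turn=[[0,0,-0.121],[0,0,-0.121],[0,0,-0.121],[0,0,-0.121],[0,0,-0.121],[0,0,-0.121],[0,0,-0.121],[0,0,-0.121],[0,0,-0.121],[0,0,-0.121],[0,0,-0.121],[0,0,0]])

```text
time_s: 10.7
position: [0.491, -0.246, 0.1267]
tool_rot: [[-0.859, 0.511, -0.001], [0.511, 0.859, 0.0], [0.001, 0.0, -1.0]]
ft_force: [0.2, 0.1, -0.9]
grip_width: 0.0553
gripper_force: 0.0
```

Emit:
move_arm(jaw=[5.5,5.5,5.5], dp=[[0,0,0],[0,0,0],[0,0,0]], turn=[[0,0,0],[0,0,0],[0,0,0]])

```text
time_s: 10.95
position: [0.491, -0.2456, 0.1274]
tool_rot: [[-0.856, 0.517, 0.0], [0.517, 0.856, -0.0], [-0.0, -0.0, -1.0]]
ft_force: [-0.3, -0.4, -0.1]
grip_width: 0.0548
gripper_force: 0.0
```

```bash
cat >> h.py <<'E'
def oface(im,st,z=.049):
    hsv=cv2.cvtColor(im,cv2.COLOR_RGB2HSV); m=cv2.inRange(hsv,(5,130,150),(20,255,255))
    n,l,s,c=cv2.connectedComponentsWithStats(m); i=1+np.argmax(s[1:,4])
    h=cv2.convexHull(np.argwhere(l==i)[:,::-1].astype(np.int32)); B=cv2.boxPoints(cv2.minAreaRect(h))
    W=np.array([at_z("wrist",u,v,z,st) for u,v in B]); e=np.diff(W,axis=0)
    print("face px",c[i],s[i],"W",np.round(W.mean(0),4),np.degrees(np.arctan2(e[:,1],e[:,0])),np.linalg.norm(e,axis=1)); return W.mean(0)
E
python3 - <<'E'
from h import *
st=observe(); say(st)
im,d=cams.get_image("wrist"); cv2.imwrite("pics/w5.png",cv2.resize(im[60:360,80:480,::-1],None,fx=2,fy=2,interpolation=2))
W=oface(im,st); print("tool",tool(st,W))
E
```

```text
t 10.95 pos [ 0.491  -0.2456  0.1274] yaw 148.88 zax [ 2.e-04 -1.e-04 -1.e+00] q [-38.9  27.3  83.9   0.   68.8 -97.8] F [-0.3 -0.4 -0.1] w 0.0548
face px [279.4194831  210.74618953] [ 262  190   37   43 1509] W [ 0.4875 -0.2439  0.049 ] [  58.80397827  -30.26479456 -121.19884079] [0.02512074 0.03131389 0.02613614]
tool [ 0.00390133 -0.00033198  0.078383  ]
```

View pics/w5.png

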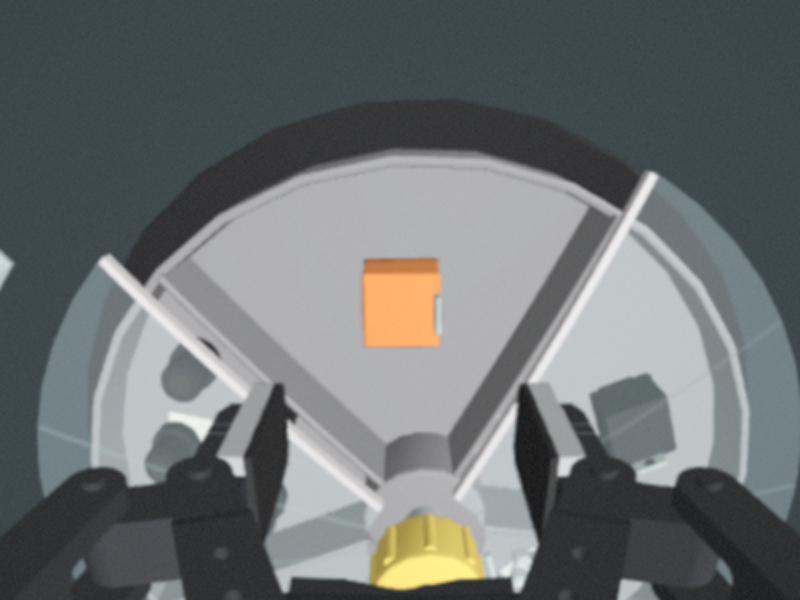

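The relay is square to the jaws, with its top face centred about 1 mm ahead of the TCP. I'll go down and grip it.

Emit:
move_arm(jaw=[5.5,5.5,5.5,5.5,5.5,5.5,5.5,5.5,2,2,2,2], dp=[[0.1,0,1.6],[0,0,1.6],[0,0,1.6],[0,0,1.6],[0,0,1.6],[0,0,1.4],[0,0,0.6],[0,0,0],[0,0,0],[0,0,0],[0,0,0],[0,0,0]], turn=[[0,0,0],[0,0,0],[0,0,0],[0,0,0],[0,0,0],[0,0,0],[0,0,0],[0,0,0],[0,0,0],[0,0,0],[0,0,0],[0,0,0]], force=40)

```text
time_s: 12.0
position: [0.4904, -0.2454, 0.0284]
tool_rot: [[-0.857, 0.515, 0.002], [0.515, 0.857, -0.001], [-0.002, -0.0, -1.0]]
ft_force: [-0.8, 0.3, 4.9]
grip_width: 0.0271
gripper_force: 39.8
```

Emit:
move_arm(jaw=[2,2,2,2], dp=[[0,0,0],[0,0,0],[0,0,0],[0,0,0]], turn=[[0,0,0],[0,0,0],[0,0,0],[0,0,0]])

```text
time_s: 12.33
position: [0.4903, -0.2454, 0.0283]
tool_rot: [[-0.857, 0.515, 0.002], [0.515, 0.857, -0.001], [-0.002, -0.0, -1.0]]
ft_force: [-1.1, 0.3, 6.7]
grip_width: 0.0268
gripper_force: 40.0
```

Gripped at 26.8 mm. I'll lift and travel to just short of the socket.

Emit:
move_arm(jaw=[2,2,2,2,2,2,2,2], dp=[[0,0,-0.8],[0,0,-1.6],[0,0,-1.8],[0,0,-1.8],[0,0,-1.8],[0,0,-1.8],[0,0,-1.6],[0,0,-0.8]], turn=[[0,0,0],[0,0,0],[0,0,0],[0,0,0],[0,0,0],[0,0,0],[0,0,0],[0,0,0]])

```text
time_s: 13.0
position: [0.4903, -0.2453, 0.1498]
tool_rot: [[-0.857, 0.515, 0.003], [0.515, 0.857, -0.002], [-0.003, -0.0, -1.0]]
ft_force: [0.4, -0.4, -0.1]
grip_width: 0.0271
gripper_force: 39.4
```

Emit:
move_arm(jaw=[2,2,2,2,2,2,2,2,2,2,2,2], dp=[[0.8,1.6,0],[1.4,2.8,0],[1.6,3.2,0],[1.6,3.2,0],[1.6,3.2,0],[1.6,3.2,0],[1.6,3.2,0],[1.6,3.2,0],[1.6,3.2,0],[1.6,3.2,0],[1.4,2.8,0],[0,0,0]], turn=[[0,0,0],[0,0,0],[0,0,0],[0,0,0],[0,0,0],[0,0,0],[0,0,0],[0,0,0],[0,0,0],[0,0,0],[0,0,0],[0,0,0]])

```text
time_s: 14.0
position: [0.5176, 0.1252, 0.1472]
tool_rot: [[-0.86, 0.511, -0.0], [0.511, 0.86, 0.001], [0.001, 0.001, -1.0]]
ft_force: [-0.8, 0.1, -1.5]
grip_width: 0.0276
gripper_force: 39.6
```

Emit:
move_arm(jaw=[2,2,2,2,2,2,2,2,2,2], dp=[[0,0,0],[0,0,0],[0,0,0],[0,0,0],[0,0,0],[0,0,0],[0,0,0],[0,0,0],[0,0,0],[0,0,0]], turn=[[0,0,0.1],[0,0,0.12],[0,0,0.12],[0,0,0.12],[0,0,0.12],[0,0,0.12],[0,0,0.12],[0,0,0],[0,0,0],[0,0,0]])

```text
time_s: 14.83
position: [0.5181, 0.1203, 0.1473]
tool_rot: [[-0.212, 0.977, -0.0], [0.977, 0.212, -0.0], [-0.0, -0.0, -1.0]]
ft_force: [0.3, 0.6, -0.4]
grip_width: 0.0268
gripper_force: 39.5
```

Run:
```python
from h import *
st=observe(); say(st)
im,d=cams.get_image("wrist"); cv2.imwrite("pics/w6.png",im[:,:,::-1])
for n in ("socket_mouth","socket_key"):
    for r in cams.mark_of("wrist",n)[:2]:
        u,v=px(r["location"]); p=at_z("wrist",u,v,.029,st); print(n,round(r["p"],2),round(u,1),round(v,1),np.round(p,4),tool(st,p))
```

```text
t 14.83 pos [0.5181 0.1203 0.1473] yaw 102.22 zax [-3.e-04 -1.e-04 -1.e+00] q [  0.3  24.5  85.   -0.   70.5 -11.9] F [ 0.3  0.6 -0.4] w 0.0268
socket_mouth 0.62 308.9 117.5 [0.5252 0.1925 0.029 ] [0.06904856 0.02232311 0.11825919]
socket_key 0.61 325.1 119.5 [0.5382 0.194  0.029 ] [0.067709   0.03530393 0.11825507]
```

View pics/w6.png

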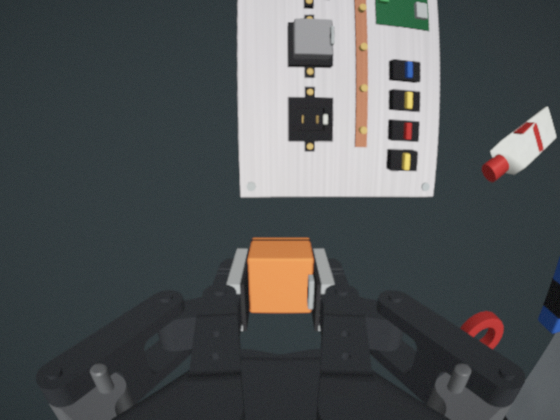

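The empty socket is at (310,119) with its key slot to the right, towards the bar, the same side as the neighbour's tab and the held relay's tab. I'll move closer for the final measurement.

Emit:
move_arm(jaw=[2,2,2,2,2,2], dp=[[0.7,0.8,1.2],[0.7,0.8,1.4],[0.6,0.6,1.4],[0,0,0],[0,0,0],[0,0,0]], turn=[[0,0,0],[0,0,0],[0,0,0],[0,0,0],[0,0,0],[0,0,0]])

```text
time_s: 15.48
position: [0.5356, 0.1444, 0.108]
tool_rot: [[-0.209, 0.978, 0.001], [0.978, 0.209, -0.0], [-0.0, 0.001, -1.0]]
ft_force: [0.7, 0.9, -0.9]
grip_width: 0.027
gripper_force: 39.5
```

Run:
```python
from h import *
st=observe(); say(st)
im,d=cams.get_image("wrist"); cv2.imwrite("pics/w7.png",cv2.resize(im[60:360,80:480,::-1],None,fx=2,fy=2,interpolation=2))
for n in ("socket_mouth","socket_key"):
    for r in cams.mark_of("wrist",n)[:1]:
        u,v=px(r["location"]); p=at_z("wrist",u,v,.029,st); print(n,round(r["p"],2),round(u,1),round(v,1),np.round(p,4),tool(st,p))
for r in cams.mark_of("wrist","relay_orange_center")[:1]:
    u,v=px(r["location"]); print(u,v,tool(st,at_z("wrist",u,v,st["position"][2]+.008,st)))
W=oface(im,st,st["position"][2]+.0207); print(tool(st,W))
```

```text
t 15.48 pos [0.5356 0.1444 0.108 ] yaw 102.06 zax [ 7.e-04 -1.e-04 -1.e+00] q [ 2.9 29.1 84.3 -0.  66.5 -9.2] F [ 0.7  0.9 -0.9] w 0.027
socket_mouth 0.93 285.1 149.9 [0.5286 0.1912 0.029 ] [0.0472695  0.00285419 0.0790256 ]
socket_key 0.7 527.6 165.4 [0.7328 0.2309 0.029 ] [0.04340236 0.21087943 0.07915939]
281.512 274.218 [-1.10942616e-04  1.74483591e-05 -7.99996609e-03]
face px [279.09209622 275.85544101] [ 247  241   67   72 4365] W [0.534  0.1487 0.1287] [  11.9658723   -75.5877845  -168.04813849] [0.02671449 0.03493413 0.02967835]
[ 0.00446851 -0.00067991 -0.02070143]
```

View pics/w7.png

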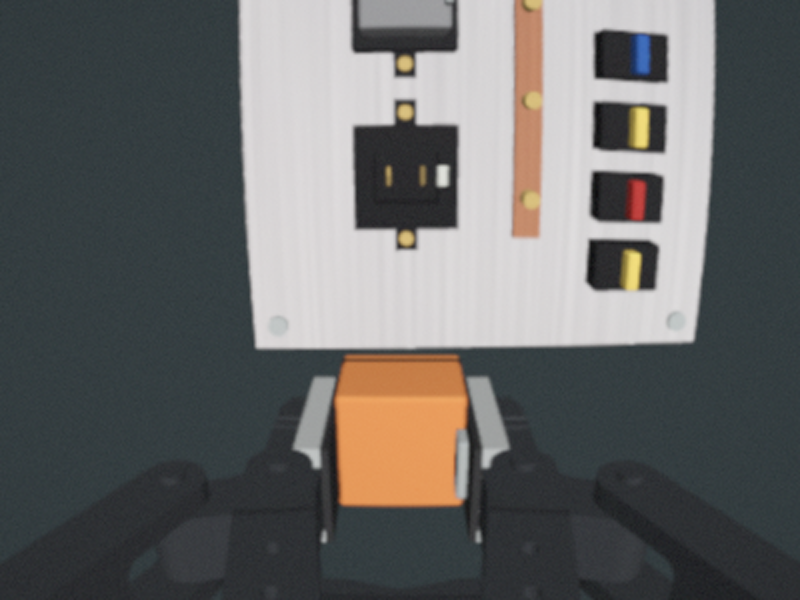

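Run:
```python
from h import *
st=observe(); say(st); st["position"]=[0.5356,0.1444,0.108]
def P(x,y,z): return tool(st,at_z("wrist",x/2+80,y/2+60,z,st))*1000
im=cv2.imread("pics/w7.png"); g=cv2.cvtColor(im,cv2.COLOR_BGR2GRAY).astype(int)
# subpixel-ish block edges
def edge(a): d=np.diff(a); return np.argmax(np.abs(d))
for y in (145,175,210): r=g[y]; print("row",y,330+edge(r[330:380]),440+edge(r[440:480]))
for x in (365,380,435,450): c=g[:,x]; print("col",x,105+edge(c[105:145]),210+edge(c[210:250]))
L,R,T,B=355,458,125.5,228
C=[P(*k,.029) for k in ((L,T),(R,T),(R,B),(L,B))]; print(np.round(C,1)); print("ctr",np.mean(C,0))
z=.108+.0207
F=[P(*k,z) for k in ((336,397),(466,397),(464,505),(340,505))]; print("face",np.round(F,1),np.mean(F,0))
for a,b,zz in (((256,349),(695,342),.014),((278,325),(676,321),.015),((405,63),(406,238),.016)):
    d=P(*b,zz)-P(*a,zz); print(np.round(d,1),"angle tool deg",np.degrees(np.arctan2(d[1],d[0])))
```

```text
t 15.68 pos [0.5356 0.1444 0.1081] yaw 102.02 zax [ 1.2e-03  1.0e-04 -1.0e+00] q [ 2.9 29.1 84.4  0.  66.5 -9.2] F [ 0.2  0.5 -0.4] w 0.0271
row 145 352 458
row 175 354 448
row 210 354 456
col 365 124 228
col 380 124 228
col 435 124 228
col 450 124 226
[[ 65.9 -15.7  79. ]
 [ 66.   19.   79. ]
 [ 30.5  19.4  79. ]
 [ 30.6 -16.2  79. ]]
ctr [48.2529368   1.61629835 78.99361979]
face [[ 14.1 -13.9 -20.7]
 [ 14.   13.  -20.7]
 [-13.3  13.7 -20.7]
 [-13.2 -14.2 -20.7]] [  0.4077749   -0.35401363 -20.70051733]
[  1.5 180.3   0.2] angle tool deg 89.53628329727567
[  0.8 159.6   0.2] angle tool deg 89.72709501915327
[-63.7   0.4   0. ] angle tool deg 179.68122985915062
```

Emit:
move_arm(jaw=[2,2,2,2,2,2,2,2,2,2,2,2], dp=[[0.8,0.4,0],[1.4,0.5,0],[1.4,0.6,0],[0.8,0.4,0],[0.4,0.05,0],[0,0,1],[0,0,1.4],[0,0,1.6],[0,0,1.4],[0,0,0.7],[0,0,0],[0,0,0]], turn=[[0,0,-0.006],[0,0,0],[0,0,0],[0,0,0],[0,0,0],[0,0,0],[0,0,0],[0,0,0],[0,0,0],[0,0,0],[0,0,0],[0,0,0]])

```text
time_s: 16.68
position: [0.5443, 0.1954, 0.0463]
tool_rot: [[-0.214, 0.977, -0.0], [0.977, 0.214, -0.0], [-0.0, -0.0, -1.0]]
ft_force: [-0.2, 0.8, -0.2]
grip_width: 0.0273
gripper_force: 39.6
```

Run:
```python
from h import *
st=observe(); say(st)
R=np.array(st["tool_rot"]); 
R0=np.array([[-.209,.978,.001],[.978,.209,0],[0,.001,-1]]); t=np.array([.5356,.1444,.108])+R0@np.array([.04785,.00195,0]); print("err tool",tool(st,t)*1000)
im,d=cams.get_image("wrist"); cv2.imwrite("pics/w8.png",cv2.resize(im[60:360,80:480,::-1],None,fx=2,fy=2,interpolation=2))
```

```text
t 16.68 pos [0.5443 0.1954 0.0463] yaw 102.36 zax [-4.e-04 -1.e-04 -1.e+00] q [ 8.  35.6 84.1 -0.  60.4 -4.3] F [-0.2  0.8 -0.2] w 0.0273
err tool [ -0.13534472 -17.29397545 -61.70679845]
```

View pics/w8.png

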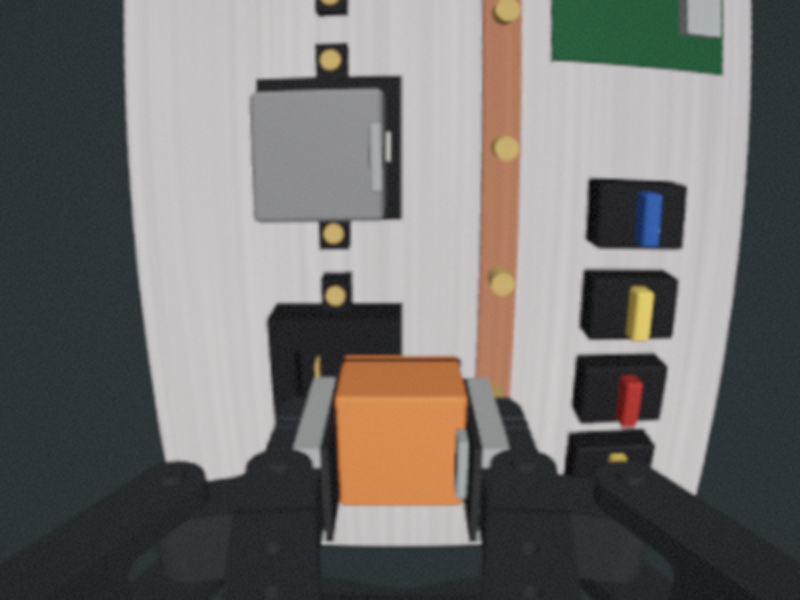

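I sent the y shift ten times too big (1.95 cm instead of 0.195). The foot is still in the air above everything, so I'll lift a little and move back 17.3 mm.

Emit:
move_arm(jaw=[2,2,2,2,2,2,2], dp=[[0,0,-0.6],[0,-0.5,0],[0,-0.8,0],[0,-0.43,0],[0,0,0.4],[0,0,0],[0,0,0]], turn=[[0,0,0],[0,0,0],[0,0,0],[0,0,0],[0,0,0],[0,0,0],[0,0,0]])

```text
time_s: 17.32
position: [0.5274, 0.192, 0.0481]
tool_rot: [[-0.214, 0.977, -0.0], [0.977, 0.214, -0.0], [0.0, -0.0, -1.0]]
ft_force: [0.5, -0.3, -0.4]
grip_width: 0.0274
gripper_force: 39.6
```

Run:
```python
from h import *
st=observe(); say(st)
R0=np.array([[-.209,.978,.001],[.978,.209,0],[0,.001,-1]]); t=np.array([.5356,.1444,.108])+R0@np.array([.04785,.00195,0]); print("err tool",tool(st,t)*1000)
im,d=cams.get_image("wrist"); cv2.imwrite("pics/w9.png",cv2.resize(im[60:360,80:480,::-1],None,fx=2,fy=2,interpolation=2))
```

```text
t 17.32 pos [0.5274 0.192  0.0481] yaw 102.37 zax [-3.e-04 -0.e+00 -1.e+00] q [ 7.9 34.1 86.9  0.  59.  -4.5] F [ 0.5 -0.3 -0.4] w 0.0274
err tool [-4.28972306e-01  2.22290810e-02 -5.99069825e+01]
```

View pics/w9.png

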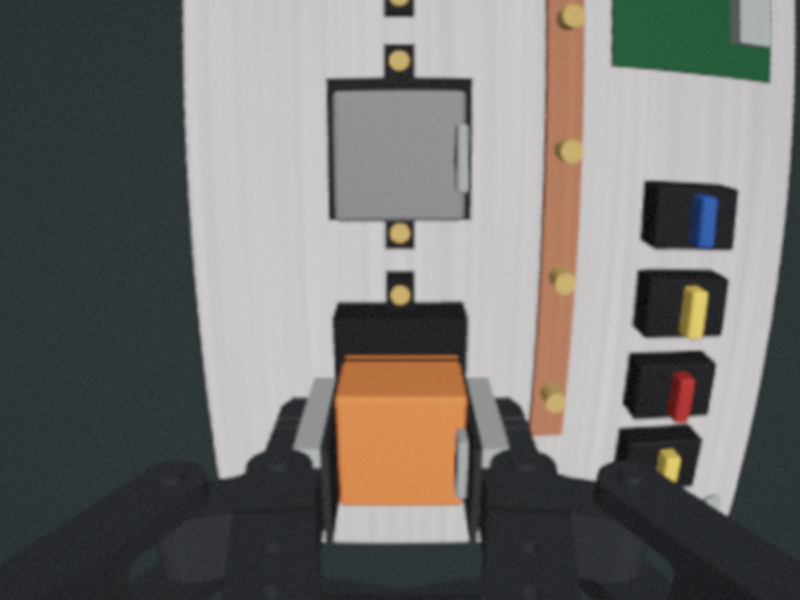

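Run:
```python
from h import *
st=observe(); st["position"]=[.5274,.192,.0481]
def P(x,y,z): return np.round(tool(st,at_z("wrist",x/2+80,y/2+60,z,st))*1000,1)
print(P(333,90,.054),P(466,90,.054),P(333,219,.054),P(466,219,.054)); print("far edge z29",P(400,304,.029),"front face top edge?",P(400,320,.029))
print("face",P(336,397,.0688),P(464,504,.0688))
```

```text
[ 75.9 -14.4  -5.9] [75.9 13.1 -5.9] [ 48.6 -14.9  -5.9] [48.5 13.4 -5.9]
far edge z29 [21.8 -0.7 19.1] front face top edge? [17.4 -0.7 19.1]
face [ 14.1 -13.9 -20.7] [-13.   13.7 -20.7]
```

Emit:
move_arm(jaw=[2,2,2,2,2,2,2,2], dp=[[-0.04,-0.02,0.2],[0,0,0.2],[0,0,0.1],[0,0,0.1],[0,0,0.1],[0,0,0.1],[0,0,0],[0,0,0]], turn=[[0,0,0],[0,0,0],[0,0,0],[0,0,0],[0,0,0],[0,0,0],[0,0,0],[0,0,0]])

```text
time_s: 18.03
position: [0.5273, 0.1916, 0.0403]
tool_rot: [[-0.214, 0.977, -0.0], [0.977, 0.214, 0.0], [0.0, -0.0, -1.0]]
ft_force: [0.2, -0.9, -0.4]
grip_width: 0.0273
gripper_force: 39.6
```

The foot is already 3 mm into the well with no resistance. I'll continue home.

Emit:
move_arm(jaw=[2,2,2,2,2,2,2,2,2], dp=[[0,0,0.15],[0,0,0.15],[0,0,0.15],[0,0,0.15],[0,0,0.1],[0,0,0.05],[0,0,0.05],[0,0,0],[0,0,0]], turn=[[0,0,0],[0,0,0],[0,0,0],[0,0,0],[0,0,0],[0,0,0],[0,0,0],[0,0,0],[0,0,0]])

```text
time_s: 18.78
position: [0.5273, 0.1916, 0.0334]
tool_rot: [[-0.214, 0.977, 0.001], [0.977, 0.214, -0.0], [-0.0, 0.001, -1.0]]
ft_force: [-4.2, -1.3, 10.7]
grip_width: 0.0271
gripper_force: 41.2
```

Emit:
move_arm(jaw=[2,2,2], dp=[[0,0,0.05],[0,0,0.03],[0,0,0]], turn=[[0,0,0],[0,0,0],[0,0,0]])

```text
time_s: 19.03
position: [0.5273, 0.1916, 0.0334]
tool_rot: [[-0.215, 0.977, 0.001], [0.977, 0.215, -0.0], [-0.0, 0.001, -1.0]]
ft_force: [-6.1, -1.6, 18.3]
grip_width: 0.027
gripper_force: 42.2
```

Emit:
move_arm(jaw=[3.6,4.2,4.2,4.2,4.2,4.2,4.2,4.2,4.2,4.2,4.2,4.2], dp=[[0,0,0],[0,0,0],[0,0,0],[0,0,0],[0,0,-0.5],[0,0,-1.5],[0,0,-2],[0,0,-2],[0,0,-2],[0,0,-2],[-2,0,0],[-2,0,0]], turn=[[0,0,0],[0,0,0],[0,0,0],[0,0,0],[0,0,0],[0,0,0],[0,0,0],[0,0,0],[0,0,0],[0,0,0],[0,0,0],[0,0,0]])

```text
time_s: 20.03
position: [0.5363, 0.1527, 0.1331]
tool_rot: [[-0.216, 0.976, 0.003], [0.976, 0.216, 0.0], [-0.0, 0.003, -1.0]]
ft_force: [0.6, -0.3, -0.5]
grip_width: 0.0419
gripper_force: 0.0
```

Emit:
move_arm(jaw=[4.2,4.2,4.2,4.2], dp=[[-2,0,0],[0,0,0],[0,0,0],[0,0,0]], turn=[[0,0,0],[0,0,0],[0,0,0],[0,0,0]])

```text
time_s: 20.37
position: [0.54, 0.1334, 0.1316]
tool_rot: [[-0.214, 0.977, -0.0], [0.977, 0.214, 0.0], [0.0, -0.0, -1.0]]
ft_force: [0.5, 0.3, -0.3]
grip_width: 0.0422
gripper_force: 0.0
```

Run:
```python
from h import *
st=observe(); say(st)
im,d=cams.get_image("wrist"); cv2.imwrite("pics/w10.png",cv2.resize(im[0:300,80:480,::-1],None,fx=2,fy=2,interpolation=2))
c=cams.calibration("wrist"); T=np.eye(4); T[:3,:3]=st["tool_rot"]; T[:3,3]=st["position"]; M=T@np.array(c["tool_from_camera"])
def Z(u,v):
    o,dd=ray("wrist",u,v,st); axis=-M[:3,2]; return (o+dd*(d[v,u]/(dd@axis)))
hsv=cv2.cvtColor(im,cv2.COLOR_RGB2HSV); m=cv2.inRange(hsv,(5,150,170),(14,255,255)); n,l,s,cc=cv2.connectedComponentsWithStats(m)
i=1+np.argmax(s[1:,4]); u,v=cc[i].astype(int); print("orange",u,v,s[i],Z(u,v))
for dv in (-60,-70,-80): print(dv,Z(u,v+dv))
```

```text
t 20.37 pos [0.54   0.1334 0.1316] yaw 102.37 zax [-2.e-04  3.e-04 -1.e+00] q [  1.7  27.7  82.3   0.   70.  -10.7] F [ 0.5  0.3 -0.3] w 0.0422
orange 278 132 [ 260  112   41   41 1458] [0.52532765 0.19120257 0.05302929]
-60 [0.51563243 0.23488662 0.0229024 ]
-70 [0.5151157  0.23808882 0.05195817]
-80 [0.51369484 0.24464781 0.05362501]
```

View pics/w10.png

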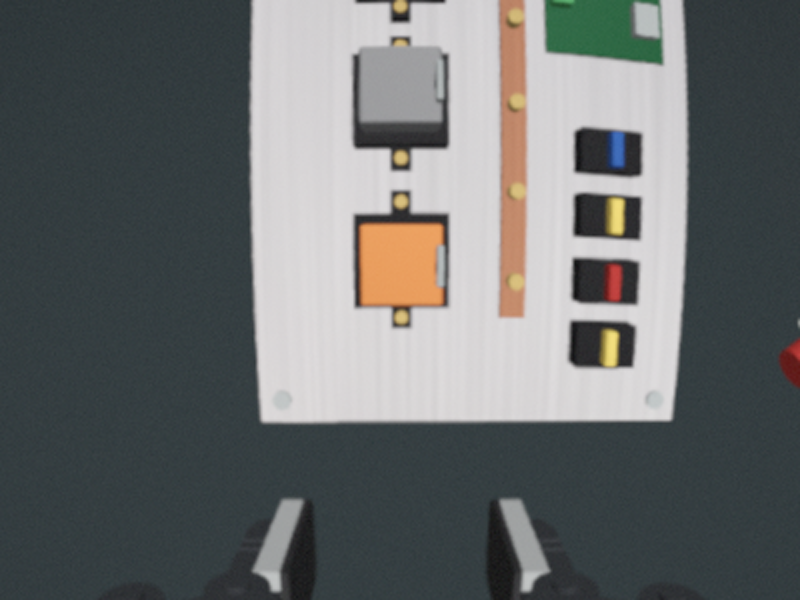

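The orange relay sits square in the socket at (401,264), with its top at about 53 mm, the same as its neighbour, and its tab on the same side. The gripper is clear, so I'll hand the job in.

```bash
python3 -c "
from rig import ticket; print(ticket.close_job())"
```

```text
the job is handed in; nothing more can be done
None
```

The orange relay is plugged fully home in the empty socket, its tab facing the same way as its neighbours', and released; the job was handed in at about 20 s, no verdict was returned, and I did not re-check the other relays or the tools.

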